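Pin the circuit-board holder and slide its lock shut

TASK

Take the red-handled hinge pin from its blue rest and push it through the orange board holder (outer ear, aluminium knuckle, inner ear) until its flange sits against the outer ear. Then nudge the black slide lock by its yellow ridge across its detent until it snaps fully shut behind the flange. Leave the other things on the bench where they are.

Things in the scene. Friction and masses are not known exactly. Their poses are not given: they have to be found in the camera images.
- holder: orange circuit-board holder fixed to the bench, base 175 x 125 x 10 mm, axes of ear_mouth, origin at bench level straight below ear_mouth. A level 16 mm hole runs along its y axis, 60 mm up, through the outer ear (y = 0 to -10 mm), aluminium knuckle (-16 to -56) and inner ear (-62 to -72). Ears 50 mm wide in x, 80 high. Green board on top at y = -11 to -135, up to 101 mm high.
- ear_mouth (a point): centre of the hole's mouth in the outer face of the outer ear, 60 mm above the bench. y points straight out of the hole (level), z up, x across the hole. The pin goes in from the +y side, moving towards -y.
- lock_block (a point): centre of the top of the grey lock block outside the outer ear, 64 mm above the bench; axes of ear_mouth. The block is 80 x 24 mm in x, y, and lies at x = -110 to -30, y = 7 to 31 mm in the holder's frame. The lock plate runs in a channel in its top, flush with it.
- lock (a joint): black slide lock, m: 0 = open (start), 0.018 = fully shut; slides along the holder's +x. A spring detent holds it at each end: about 4 N starts it, it springs back before mid-travel and snaps on past it. Shut, its plate stands behind the flange, 10 to 28 mm from the outer ear's face, ending 14 mm short of the hole's axis. Blocked if the flange is over 4 mm off the ear.
- ridge (a point): centre of the top of the yellow ridge on the lock plate, moving with it; axes of ear_mouth. Ridge 8 (x) x 18 (y) x 7 mm high, top 71 mm above the bench, on the plate (56 x 18 mm, top 64 mm). In the holder's frame at x = -68, y = 19 mm when open, x = -50 when shut. To shut the lock push it from its -x side.
- pin: loose hinge pin, 176 mm long, 0.14 kg. Origin on its axis in the flange's shaft-side face; y runs along it: steel shaft 12 mm in diameter from y = 0 to -80 mm (last 12 mm taper to a 5 mm nose), aluminium flange 44 mm in diameter y = 0 to 6, square red handle 18 x 18 mm y = 6 to 96. Fully home its origin and y axis agree with ear_mouth. In the rest it lies level, axis 45 mm up.
- rest: blue rest fixed to the bench, base 60 x 105 x 8 mm; origin at bench level below the pin's origin (within 2 mm along y), axes as the pin's. Slotted posts under the shaft (y = -57 to -67 mm, 30 wide, 51 high) and the handle (y = 12 to 24, 36 wide, 46 high). The handle is free for fingers from y = 30 to 96; the pin lifts straight up.
- meter: red and black hand-held meter lying flat, 165 x 80 x 40 mm; a bystander, to be left where it stands; origin at the centre of its underside
- tin: steel jar with brass lid, 64 mm in diameter, 60 mm high; a bystander, to be left where it stands; origin at the centre of its underside
- driver: screwdriver lying down; a bystander, to be left where it lies
- spanner: spanner lying down; a bystander, to be left where it lies
- cleaner: brass soldering-tip cleaner, 76 mm in diameter, 50 mm high; a bystander, to be left where it stands; origin at the centre of its underside
- mug: blue mug, 80 mm wide, 90 mm high; a bystander, to be left where it stands; origin at the centre of its underside
There are look-alikes about, which are no part of the job. Leave any green look-alike of the pin alone.

How it is judged:
On the way, in this order (a step that is already met when the one before it is completed fails the run):
1. the pin is through all three holes, its flange against the outer ear, with the lock still open (y of pin in the frame of ear_mouth between -0.003 and 0.003 m and x of pin in the frame of ear_mouth between -0.005 and 0.005 m and z of pin in the frame of ear_mouth between -0.005 and 0.005 m and angle between the y axis of pin and the y axis of ear_mouth, either way round below 0.08 rad and value of joint lock below 0.004 m), for 0.2 s.
2. the lock is slid fully shut behind the flange (y of pin in the frame of ear_mouth between -0.003 and 0.003 m and x of pin in the frame of ear_mouth between -0.005 and 0.005 m and z of pin in the frame of ear_mouth between -0.005 and 0.005 m and angle between the y axis of pin and the y axis of ear_mouth, either way round below 0.08 rad and value of joint lock above 0.016 m), for 0.2 s.
At the end, for the whole second after the job is handed in: The pin lies at rest in all three holes, flange within 3 mm of the outer ear, its axis within 5 mm and 0.08 rad of the holes' axis, and the lock is shut (joint above 0.016 of 0.018 m) (all of step 2 and linear speed of pin below 0.02 m/s); the robot touches nothing.
It fails at once if a bystander is shoved more than 30 mm (distance of any of meter, tin, driver, spanner, cleaner, mug from where it was at the start of the episode above 0.03 m).
It also fails if it takes over 54 s, if anything falls off the work surface, if the arm or the gripper's body presses on something with over 40 N, if the wrist force passes 120 N, or if a joint passes its speed limit or range.

ROBOT

A 6-joint arm with a two-finger parallel gripper is mounted at the origin on the work surface. World frame = base frame: x ahead of the robot, y to its left, z up, the work surface at z = 0. Lengths are in m, angles in rad, forces in N, time in s.
With the tool pointing down it reaches from about 0.375 to 0.9 m from the base axis. Payload 3.1 kg.
Tool frame: the origin (TCP) lies between the finger pads; the fingertips stand 17 mm ahead of it and the grasp point (between the pads) lies 2 mm behind it (robot.nose_length is the distance from the TCP to the fingertips, in m); z points along the fingers, y is the line along which they close (so a half turn about z gives the same grasp; the last joint's range is limited). The gripper opens to 87 mm and grips with 3 to 60 N. Pads are 19 mm wide; open, the fingers measure 117 mm over their backs; the gripper's body (75 mm by 190 mm) begins 51 mm behind the grasp point.
Start: joints at [-1.373, 0.527, 1.433, -0, 1.181, -0.178], TCP at [0.23, -0.581, 0.24] pointing down, gripper open.
Joint ranges: [-3.08, 3.08], [-0.75, 2.2], [0.22, 2.44], [-1.43, 4.57], [0, 2.65], [-2.85, 2.85]. Speed limits (rad/s): [2.79, 2.79, 3.14, 3.14, 3.14, 3.14].

INTERFACE

Orientations are given as a unit quaternion [x, y, z, w].
In Python, from rig import robot, cams gives the robot as it stands.
- The arm moves only by the shell command python3 -m pendant 'ROWS' [FORCE]. ROWS is JSON, a list of rows, each an object with "jaw": the opening, from 0 (shut) to 1 (fully open); "linear": the shift along the tool's x, y, z in cm, a list of three; "twist": the turn about the tool's z in degrees. A call has 1 to 12 rows; each row shifts and turns the commanded pose from where the row before left it, along the tool's axes as they then stand; what a row does not reach is not made up. A row lasts 1/12 s, in which the tool goes at most 41.7 mm and 7.16 degrees, less where a joint would pass 70% of its speed; a pose out of reach is approached as far as the arm can. A call is refused whole if a number of a shift passes 4.17 or a number of a turn 7.16, either way. A call with a gripper value outside its range is refused whole. The fingers move at their own pace and stop on an object; FORCE is the grip in N (left out, the last holds). Time passes only in rows, so rows that do not move let the fingers close. It gives the time, the measured TCP pose, the force, the opening and the grip force at its end, in the units of the state.
- robot.get_obs(): the state, without advancing time (a new reading comes with each control period).
- cams.camera(name): name is "scene" or "top" or "wrist"; returns a dict with "color" (420x560x3 uint8, blue, green, red), "depth" (420x560 float32, m along the optical axis (not along the pixel's ray), 0 where there is no reading), "fov_y" (degrees; the focal length in pixels is half the picture's height over the tangent of half this angle, whatever the lens; pixels are square), "cx", "cy" (the principal point, pixels), "view" (4x4, takes a point from world to camera coordinates). Camera axes: x right, y down, z forward; pixel columns grow to the right and rows downward; lengths in m; the calibration is good to about 2 mm. A picture is of the moment at which its call begins.
- robot.hand_in(): hands the job in; it is judged then, once.
The state is a dict: "time": time; "q": joint angles; "joint_velocities": joint speeds; "joint_torque": joint torques, N m; "position": TCP position; "tool_rot": TCP orientation; "ft_force": force on the tool from outside, world axes, zero at the start; "moment": the same for the moment, N m; "grip_width": finger opening in m; "grip_force": force on a finger pad.
Only numpy, scipy, OpenCV 4.12 (cv2) and the standard library are available. Lean on these libraries where they do the work, as an engineer would, in place of code of your own. Each camera call takes 0.05 s, during which the arm holds its last target. There are 200 camera calls.

## Working session

There is one attempt and no reset: what is moved stays moved. The work goes in short steps, Python scripts to look and compute and a shell command to move; the robot and the scene stay as the last step left them, time stands still between calls to the robot, and variables do not carry over. Pictures are saved under pics/ and viewed, at most 13 in all, crops included, and the job is handed in when it is done.

```bash
mkdir -p pics; ls; cat > h.py <<'E'
import numpy as np, cv2
from rig import robot, cams
def grab(n):
    c=cams.camera(n); np.savez(f'{n}.npz',**c); return c
def K(c):
    h=c["color"].shape[0]; f=h/2/np.tan(np.radians(c["fov_y"])/2); return f
def world(c,u,v,d):
    f=K(c); p=np.stack([(u-c["cx"])*d/f,(v-c["cy"])*d/f,d,np.ones_like(d)],0)
    return (np.linalg.inv(c["view"])@p)[:3].T
def ray(c,u,v,z):
    T=np.linalg.inv(c["view"]);f=K(c)
    d=T[:3,:3]@np.array([(u-c["cx"])/f,(v-c["cy"])/f,1]);o=T[:3,3]
    return o+d*(z-o[2])/d[2]
def pts(c):
    h,w=c["depth"].shape; v,u=np.mgrid[:h,:w]
    return world(c,u.ravel().astype(float),v.ravel().astype(float),c["depth"].ravel().astype(float)).reshape(h,w,3)
E
python3 - <<'E'
from h import *
for n in ("scene","top"):
    c=grab(n); cv2.imwrite(f'pics/{n}0.png',c["color"]); print(n,c["fov_y"],np.linalg.inv(c["view"]).round(3).tolist())
o=robot.get_obs(); print(o)
E
```

```text
pics
scene 46.43826752284048 [[-0.459, 0.637, -0.619, 1.282], [0.888, 0.34, -0.308, 0.358], [0.014, -0.691, -0.722, 0.99], [0.0, 0.0, 0.0, 1.0]]
top 52.25341478733011 [[-0.018, -0.982, 0.186, 0.23], [-1.0, 0.018, 0.0, -0.044], [-0.004, -0.186, -0.983, 1.502], [0.0, 0.0, 0.0, 1.0]]
{'time': 0.1, 'q': array([-1.37247219e+00,  5.28373866e-01,  1.43374021e+00,  5.74722472e-06,
        1.18141979e+00, -1.78497052e-01]), 'joint_velocities': array([ 0.00160778, -0.0028172 , -0.00025988,  0.00082064,  0.00030278,
        0.00252565]), 'joint_torque': array([ 5.92407323e-04, -4.40983844e+01, -1.77150625e+01,  6.35856483e-02,
        5.33973018e-02, -3.65783069e-05]), 'position': array([ 0.22988673, -0.58052564,  0.23867986]), 'tool_rot': array([ 9.82302910e-01,  1.87296691e-01, -6.96469547e-06, -9.70587645e-04]), 'ft_force': array([ 0.13764996,  0.54628679, -0.55553112]), 'moment': array([0.04177835, 0.02111469, 0.03069455]), 'grip_force': 0.0, 'grip_width': 0.0875644432467797}
```

View pics/scene0.png

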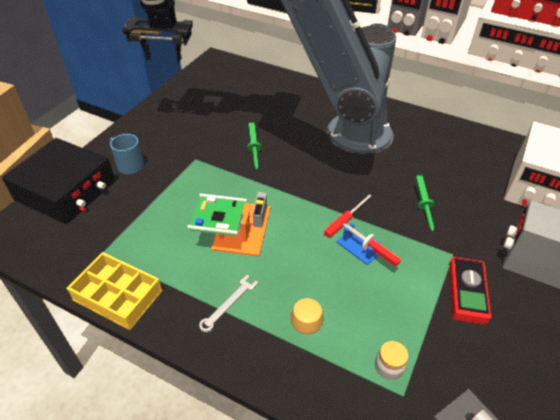

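View pics/top0.png

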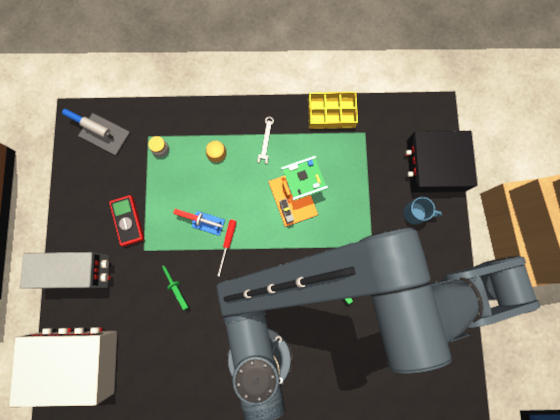

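The scene view shows the red pin on its blue rest at about (370,243) and the holder at (240,220), with the grey lock block at (261,208). In the top view the pin is at (200,219), the holder at (297,195) and the lock block at (286,210).

```bash
python3 - <<'E'
from h import *
t=dict(np.load('top.npz')); s=dict(np.load('scene.npz'))
P=pts(t); hsv=cv2.cvtColor(t["color"],cv2.COLOR_BGR2HSV); H,S,V=cv2.split(hsv)
red=((H<6)|(H>172))&(S>150)&(V>90)
n,l,st,ce=cv2.connectedComponentsWithStats(red.astype('u1'))
for i in range(1,n):
    if st[i,4]>40:
        q=P[l==i]; print('red',st[i],ce[i].round(1),np.median(q,0).round(3))
def axis(q): 
    m=q[:,:2].mean(0); _,sv,vt=np.linalg.svd(q[:,:2]-m); return m,np.degrees(np.arctan2(vt[0,1],vt[0,0]))
or_=(H>6)&(H<17)&(S>170)&(V>110)
n,l,st,ce=cv2.connectedComponentsWithStats(or_.astype('u1'))
for i in range(1,n):
    if st[i,4]>60:
        q=P[l==i]; print('or',st[i],ce[i].round(1),np.median(q,0).round(3))
bl=(H>100)&(H<120)&(S>170)&(V>80)
n,l,st,ce=cv2.connectedComponentsWithStats(bl.astype('u1'))
for i in range(1,n):
    if st[i,4]>60:
        q=P[l==i]; print('bl',st[i],ce[i].round(1),np.median(q,0).round(3))
a=cv2.resize(t["color"][140:260,150:350],None,fx=4,fy=4,interpolation=cv2.INTER_CUBIC)
cv2.imwrite('pics/topz.png',a)
a=cv2.resize(s["color"][170:280,180:410],None,fx=3.4,fy=3.4,interpolation=cv2.INTER_CUBIC)
cv2.imwrite('pics/scz.png',a)
E
```

```text
red [109 195  35  51 401] [128.5 221.5] [0.464 0.436 0.033]
red [174 209  24  11 119] [185.2 214.4] [0.483 0.245 0.054]
red [224 220  12  28 179] [229.3 233.2] [0.421 0.097 0.024]
or [282 183  32  27 263] [297.5 200.2] [ 0.532 -0.146  0.011]
bl [ 62 109  19  14 122] [ 71.3 115. ] [0.852 0.658 0.059]
```

View pics/topz.png

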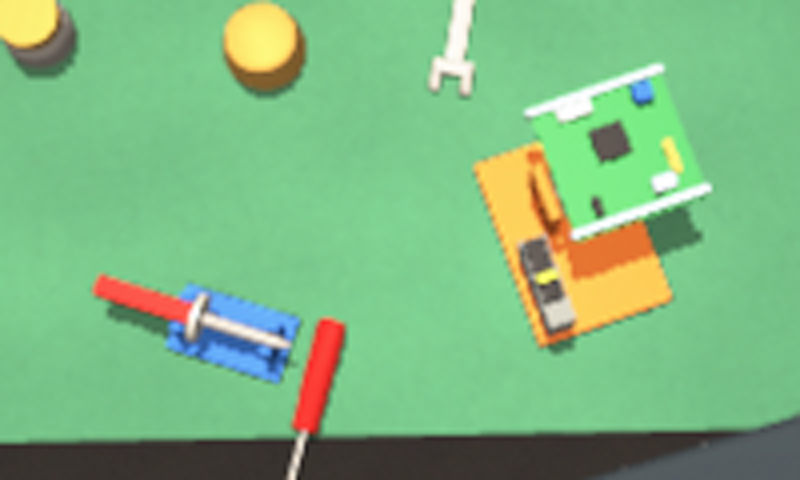

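The zoomed top view shows the pin's handle end at zoom (97,285) and its nose at (290,345). The lock block runs from about (534,240) to (562,330), with the yellow ridge at (547,276), and the ear top sits at (546,195).

```bash
python3 - <<'E'
from h import *
t=dict(np.load('top.npz'))
def r(a,b,z): return ray(t,150+a/4-.4,140+b/4-.4,z)
e=r(97,285,.047); n=r(290,345,.045); d=(e-n)[:2]; print('pin',e,n,np.linalg.norm(d),np.degrees(np.arctan2(d[1],d[0])))
a=r(534,240,.064); b=r(562,330,.064); d=(a-b)[:2]; print('block',a,b,np.linalg.norm(d),'xdir',np.degrees(np.arctan2(d[1],d[0])))
w1=r(575,237,.1);w2=r(710,187,.1);d=(w1-w2)[:2];print('edge ydir',np.degrees(np.arctan2(d[1],d[0])),np.linalg.norm(d))
print('ridge',r(547,276,.071))
from scipy.spatial.transform import Rotation as R
print(R.from_quat(robot.get_obs()['tool_rot']).as_matrix().round(3))
E
```

```text
pin [0.4981109  0.28563546 0.047     ] [0.44305356 0.11890075 0.045     ] 0.1755897870206345 71.72629969452062
block [ 0.52739272 -0.09222199  0.064     ] [ 0.44896238 -0.11414396  0.064     ] 0.08143642104909754 xdir 15.616149868071837
edge ydir 109.61062429413428 0.12169922772940375
ridge [ 0.49450893 -0.10229614  0.071     ]
[[ 0.93   0.368 -0.   ]
 [ 0.368 -0.93   0.002]
 [ 0.    -0.002 -1.   ]]
```

```bash
python3 -m pendant '[{"jaw":1,"linear":[2.8,-2.7,-0.4],"twist":0},{"jaw":1,"linear":[2.8,-2.7,-0.4],"twist":0},{"jaw":1,"linear":[2.8,-2.7,-0.4],"twist":0},{"jaw":1,"linear":[2.8,-2.7,-0.4],"twist":0},{"jaw":1,"linear":[2.8,-2.7,-0.4],"twist":0},{"jaw":1,"linear":[2.8,-2.7,-0.4],"twist":0},{"jaw":1,"linear":[2.8,-2.7,-0.4],"twist":0},{"jaw":1,"linear":[2.8,-2.7,-0.4],"twist":0},{"jaw":1,"linear":[2.8,-2.7,-0.4],"twist":0},{"jaw":1,"linear":[2.8,-2.7,-0.4],"twist":0},{"jaw":1,"linear":[2.8,-2.7,-0.4],"twist":0},{"jaw":1,"linear":[2.8,-2.7,-0.4],"twist":0}]'
python3 -m pendant '[{"jaw":1,"linear":[2.6,-2.4,-0.4],"twist":0},{"jaw":1,"linear":[2.6,-2.4,-0.4],"twist":0},{"jaw":1,"linear":[2.6,-2.4,-0.4],"twist":0},{"jaw":1,"linear":[0,0,0],"twist":0},{"jaw":1,"linear":[0,0,0],"twist":0}]'
python3 - <<'E'
from h import *
c=grab("wrist"); cv2.imwrite('pics/w1.png',c["color"]); print(c["fov_y"],np.linalg.inv(c["view"]).round(3).tolist())
E
```

```text
time: 1.1
position: [0.4233, -0.1542, 0.2876]
tool_rot: [0.982, 0.187, -0.0, -0.0]
ft_force: [1.1, -0.7, -0.2]
grip_width: 0.087
grip_force: 0.0
time: 1.52
position: [0.4694, -0.059, 0.2995]
tool_rot: [0.982, 0.189, -0.0, 0.0]
ft_force: [-1.2, -0.9, -0.2]
grip_width: 0.0872
grip_force: 0.0
66.79081322857421 [[0.372, -0.897, -0.239, 0.535], [-0.928, -0.36, -0.096, -0.034], [0.0, 0.258, -0.966, 0.445], [0.0, 0.0, 0.0, 1.0]]
```

View pics/w1.png

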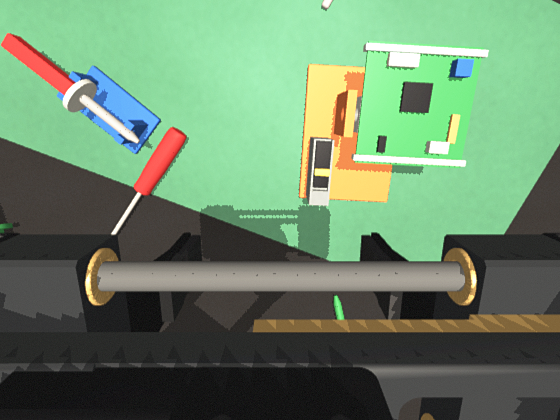

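The wrist view shows both parts: pin handle end (8,40), flange (78,95), nose (138,141), lock block (309–332, 138–205), ridge (322,172), ear top (347,112). I'll measure from the depth here.

```bash
python3 - <<'E'
from h import *
c=dict(np.load('wrist.npz')); P=pts(c); hsv=cv2.cvtColor(c["color"],cv2.COLOR_BGR2HSV); H,S,V=cv2.split(hsv)
v,u=np.mgrid[:420,:560]
def rect(m,name):
    m=cv2.morphologyEx(m.astype('u1'),cv2.MORPH_OPEN,np.ones((3,3)))
    n,l,st,ce=cv2.connectedComponentsWithStats(m); i=1+np.argmax(st[1:,4]); q=P[l==i]; z=np.median(q[:,2])
    vv,uu=np.nonzero(l==i); xy=np.array([ray(c,a,b,z)[:2] for a,b in zip(uu,vv)])*1000
    r=cv2.minAreaRect(xy.astype('f4')); print(name,len(q),z.round(4),r); return xy
z=P[...,2]
rect((u>300)&(u<340)&(v>130)&(v<215)&(abs(z-.064)<.006),'block')
rect((u>335)&(u<362)&(v>80)&(v<145)&(abs(z-.080)<.006),'ear')
rect((u>340)&(u<500)&(v>30)&(v<180)&(z>.085)&(z<.12),'board')
rect((u>300)&(u<340)&(v>130)&(v<215)&(H>18)&(H<35)&(S>120)&(abs(z-.071)<.007),'ridge')
rect((u<110)&(v<120)&((H<6)|(H>172))&(S>150)&(V>100)&(abs(z-.054)<.006),'handle')
rect((u>80)&(u<165)&(v>80)&(v<160)&(S<90)&(V>90)&(abs(z-.05)<.009),'shaft')
for n,a,b,zz in(('end',8,40,.05),('nose',139,141,.045)): print(n,ray(c,a,b,zz))
E
```

```text
block 1155 0.0646 ((493.4298400878906, -102.41813659667969), (77.98896026611328, 24.6329345703125), 18.802106857299805)
ear 472 0.0805 ((568.1572265625, -102.06340789794922), (49.32910919189453, 11.23591423034668), 18.689170837402344)
board 13555 0.0901 ((599.96533203125, -164.23849487304688), (123.87431335449219, 127.06970977783203), 18.84029197692871)Traceback (most recent call last):
  File "<stdin>", line 13, in <module>
  File "<stdin>", line 6, in rect
    return _wrapfunc(a, 'argmax', axis=axis, out=out, **kwds)
    return bound(*args, **kwds)
ValueError: attempt to get argmax of an empty sequence
```

```bash
python3 - <<'E'
from h import *
c=dict(np.load('wrist.npz')); P=pts(c); hsv=cv2.cvtColor(c["color"],cv2.COLOR_BGR2HSV); H,S,V=cv2.split(hsv)
v,u=np.mgrid[:420,:560]; z=P[...,2]
m=(u<110)&(v<120)&((H<8)|(H>170))&(S>130)
print(m.sum(),np.percentile(z[m],[5,25,50,75,95]))
q=P[m&(abs(z-.054)<.005)]; print(len(q), cv2.minAreaRect((q[:,:2]*1000).astype('f4')))
m=(u>85)&(u<145)&(v>85)&(v<150)&(H>-1)&(S<80)&(V>120)&(z>.035)&(z<.06); q=P[m]
m0=q[:,:2].mean(0);_,sv,vt=np.linalg.svd(q[:,:2]-m0);print('shaft',len(q),m0,vt[0],np.degrees(np.arctan2(vt[0,1],vt[0,0])))
for n,a,b,zz in(('end',8,40,.05),('nose',139,141,.045),('fl',78,95,.045)): print(n,ray(c,a,b,zz))
E
```

```text
1457 [0.04470967 0.05333901 0.05426156 0.05498924 0.0558363 ]
1305 ((486.7752990722656, 245.85116577148438), (83.49329376220703, 18.685518264770508), 71.4257583618164)
shaft 671 [0.45960198 0.15832967] [-0.3976563  -0.91753445] -113.43174404329137
end [0.49972534 0.28385594 0.05      ]
nose [0.44482206 0.11863582 0.045     ]
fl [0.47008194 0.20045158 0.045     ]
```

```bash
python3 -m pendant '[{"jaw":1,"linear":[1.35,-2.83,1.5],"twist":0},{"jaw":1,"linear":[1.35,-2.83,1.5],"twist":0},{"jaw":1,"linear":[1.35,-2.83,1.5],"twist":0},{"jaw":1,"linear":[1.35,-2.83,1.5],"twist":0},{"jaw":1,"linear":[1.35,-2.83,1.5],"twist":0},{"jaw":1,"linear":[1.35,-2.83,1.5],"twist":0},{"jaw":1,"linear":[1.35,-2.83,1.5],"twist":0},{"jaw":1,"linear":[1.35,-2.83,1.5],"twist":0},{"jaw":1,"linear":[1.35,-2.83,1.5],"twist":0},{"jaw":1,"linear":[1.35,-2.83,1.5],"twist":0},{"jaw":1,"linear":[0,0,0],"twist":-7.1},{"jaw":1,"linear":[0,0,0],"twist":-7.1}]'
python3 -m pendant '[{"jaw":1,"linear":[0,0,0],"twist":-7.1},{"jaw":1,"linear":[0,0,0],"twist":-7.1},{"jaw":1,"linear":[0,0,0],"twist":-7.1},{"jaw":1,"linear":[0,0,0],"twist":-7.1},{"jaw":1,"linear":[0,0,0],"twist":-7.1},{"jaw":1,"linear":[0,0,0],"twist":0},{"jaw":1,"linear":[0,0,0],"twist":0},{"jaw":1,"linear":[0,0,0],"twist":0}]' 45
cat >> h.py <<'E'
from scipy.spatial.transform import Rotation as R
def go(tx,ty,tz,yaw):
    "shift in tool axes (cm) and twist (deg) to reach the target (m)"
    o=robot.get_obs(); M=R.from_quat(o['tool_rot']).as_matrix(); p=o['position']
    y=np.degrees(np.arctan2(M[1,0],M[0,0])); print('pos',(p*1000).round(1),'yaw',y.round(2),'tilt',np.degrees(np.arccos(-M[2,2])).round(2))
    print('lin cm',(M.T@(np.array([tx,ty,tz])-p)*100).round(2),'twist',round(y-yaw,2),'q6',o['q'][5].round(2),'F',o['ft_force'].round(1))
E
python3 - <<'E'
from h import *
go(.4896,.2534,.043,71.6)
c=grab("wrist"); P=pts(c); hsv=cv2.cvtColor(c["color"],cv2.COLOR_BGR2HSV); H,S,V=cv2.split(hsv);z=P[...,2]
m=((H<8)|(H>170))&(S>130)&(abs(z-.054)<.005)&(P[...,1]>.15)&(P[...,1]<.33); q=P[m]; print(len(q), cv2.minAreaRect((q[:,:2]*1000).astype('f4')))
cv2.imwrite('pics/w2.png',c["color"])
E
```

```text
time: 2.57
position: [0.4902, 0.2518, 0.1478]
tool_rot: [0.951, 0.31, -0.002, 0.0]
ft_force: [0.5, 0.7, 1.4]
grip_width: 0.0874
grip_force: 0.0
time: 3.23
position: [0.4909, 0.2511, 0.1494]
tool_rot: [0.814, 0.581, -0.0, -0.0]
ft_force: [-0.2, 0.7, 0.1]
grip_width: 0.0868
grip_force: 0.0
pos [490.9 251.1 149.4] yaw 71.04 tilt 0.03
lin cm [ 0.18 -0.2  10.64] twist -0.56 q6 0.6 F [-0.2  0.7  0.1]
2187 ((487.3900146484375, 248.64804077148438), (79.72477722167969, 17.68937873840332), 71.4161148071289)
```

View pics/w2.png

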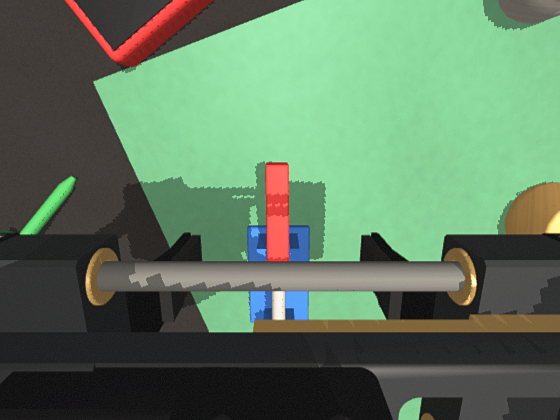

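The handle lies centred at column 277, between the fingers at (185,280) and (380,280). I'll descend and grip.

```bash
python3 -m pendant '[{"jaw":1,"linear":[0.1,-0.1,2.6],"twist":-0.4},{"jaw":1,"linear":[0.1,0,2.6],"twist":0},{"jaw":1,"linear":[0,0,2.6],"twist":0},{"jaw":1,"linear":[0,0,2.0],"twist":0},{"jaw":1,"linear":[0,0,0.8],"twist":0},{"jaw":1,"linear":[0,0,0],"twist":0},{"jaw":0,"linear":[0,0,0],"twist":0},{"jaw":0,"linear":[0,0,0],"twist":0},{"jaw":0,"linear":[0,0,0],"twist":0},{"jaw":0,"linear":[0,0,0],"twist":0},{"jaw":0,"linear":[0,0,0],"twist":0},{"jaw":0,"linear":[0,0,0],"twist":0}]' 50
python3 -m pendant '[{"jaw":0,"linear":[0,0,0],"twist":0},{"jaw":0,"linear":[0,0,0],"twist":0},{"jaw":0,"linear":[0,0,0],"twist":0},{"jaw":0,"linear":[0,0,0],"twist":0}]'
```

```text
time: 4.28
position: [0.4907, 0.2546, 0.0442]
tool_rot: [0.811, 0.586, 0.001, 0.0]
ft_force: [-0.2, 0.1, 0.4]
grip_width: 0.0549
grip_force: 0.0
time: 4.62
position: [0.4903, 0.2544, 0.0435]
tool_rot: [0.811, 0.586, -0.0, -0.0]
ft_force: [-0.6, -0.0, 0.7]
grip_width: 0.0281
grip_force: 0.0
```

```bash
python3 -m pendant '[{"jaw":0,"linear":[0,0,0],"twist":0},{"jaw":0,"linear":[0,0,0],"twist":0},{"jaw":0,"linear":[0,0,0],"twist":0},{"jaw":0,"linear":[0,0,0],"twist":0},{"jaw":0,"linear":[0,0,-1],"twist":0},{"jaw":0,"linear":[0,0,-2],"twist":0},{"jaw":0,"linear":[0,0,-3],"twist":0},{"jaw":0,"linear":[0,0,-2],"twist":0},{"jaw":0,"linear":[0,0,0],"twist":0},{"jaw":0,"linear":[0,0,0],"twist":0}]'
python3 - <<'E'
from h import *
# pre-insert: pin origin at holder y = +110mm; grip at pin y ~ 62
x=np.array([np.cos(np.radians(18.8)),np.sin(np.radians(18.8))]);y=np.array([-x[1],x[0]])
m=np.array([.5662,-.0976]); t=m+y*(.62*.1+.110); print(t); go(*t,.12,108.8)
c=grab("scene"); cv2.imwrite('pics/s2.png',cv2.resize(c["color"][130:330,260:500],None,fx=3,fy=3))
E
```

```text
time: 5.45
position: [0.4911, 0.2547, 0.1251]
tool_rot: [0.811, 0.586, 0.002, 0.001]
ft_force: [-0.0, 0.1, -1.3]
grip_width: 0.0171
grip_force: 49.9
[0.5107703  0.06522367]
pos [491.1 254.7 125.1] yaw 71.69 tilt 0.2
lin cm [-17.38   7.82   0.5 ] twist -37.11 q6 0.6 F [-0.   0.1 -1.3]
```

View pics/s2.png

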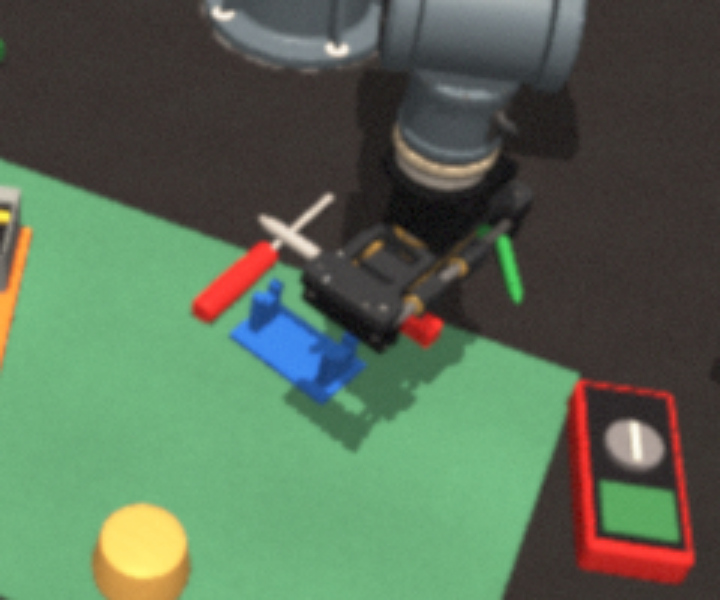

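The pin is lifted level off the rest (shaft at (290,235), handle end at (425,330) in the crop). Moving it in front of the holder.

```bash
python3 -m pendant '[{"jaw":0,"linear":[-2.5,1.12,0],"twist":0},{"jaw":0,"linear":[-3.4,1.54,0.1],"twist":0},{"jaw":0,"linear":[-3.4,1.54,0.1],"twist":0},{"jaw":0,"linear":[-3.4,1.54,0.1],"twist":0},{"jaw":0,"linear":[-2.6,1.2,0.1],"twist":0},{"jaw":0,"linear":[-2.08,0.9,0.1],"twist":0}]'
python3 -m pendant '[{"jaw":0,"linear":[0,0,0],"twist":-5},{"jaw":0,"linear":[0,0,0],"twist":-6.5},{"jaw":0,"linear":[0,0,0],"twist":-6.5},{"jaw":0,"linear":[0,0,0],"twist":-6.5},{"jaw":0,"linear":[0,0,0],"twist":-6.5},{"jaw":0,"linear":[0,0,0],"twist":-6},{"jaw":0,"linear":[0,0,0],"twist":0},{"jaw":0,"linear":[0,0,0],"twist":0},{"jaw":0,"linear":[0,0,0],"twist":0}]'
python3 - <<'E'
from h import *
x=np.array([np.cos(np.radians(18.8)),np.sin(np.radians(18.8))]);y=np.array([-x[1],x[0]])
m=np.array([.5662,-.0976]); t=m+y*(.62*.1+.110); go(*t,.06,108.8)
c=grab("scene"); P=pts(c); np.save('Ps.npy',P)
cv2.imwrite('pics/s3.png',cv2.resize(c["color"][140:290,170:370],None,fx=4,fy=4,interpolation=cv2.INTER_CUBIC))
E
```

```text
time: 6.0
position: [0.5092, 0.0625, 0.117]
tool_rot: [0.811, 0.585, -0.001, -0.001]
ft_force: [1.0, 0.3, -1.6]
grip_width: 0.0174
grip_force: 49.9
time: 6.75
position: [0.5095, 0.0649, 0.1178]
tool_rot: [0.584, 0.812, -0.0, -0.001]
ft_force: [1.1, 0.2, -1.1]
grip_width: 0.0173
grip_force: 49.9
pos [509.5  64.9 117.8] yaw 108.56 tilt 0.11
lin cm [-0.01  0.14  5.78] twist -0.24 q6 -0.42 F [ 1.1  0.2 -1.1]
```

View pics/s3.png

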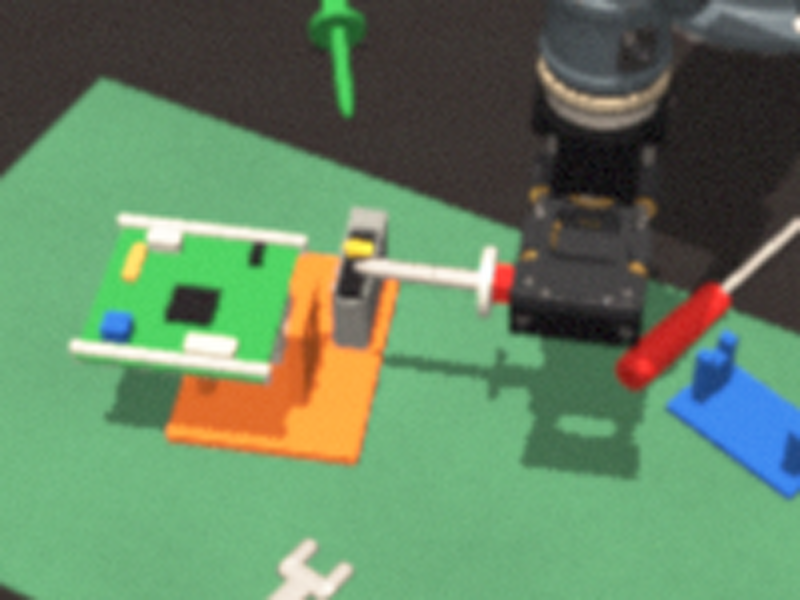

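The scene crop shows the pin level in the gripper, shaft from (360,265) to (480,280) with the flange at (487,283), pointing at the holder. I'll check the shaft's line in depth.

```bash
python3 - <<'E'
from h import *
P=np.load('Ps.npy'); c=dict(np.load('scene.npz')); hsv=cv2.cvtColor(c["color"],cv2.COLOR_BGR2HSV); H,S,V=cv2.split(hsv); z=P[...,2]
v,u=np.mgrid[:420,:560]
m=(u>260)&(u<290)&(v>200)&(v<216)&(S<90)&(V>110)&(z>.08)&(z<.15); q=P[m]
h=np.radians(18.8);X=np.array([np.cos(h),np.sin(h),0]);Y=np.array([-X[1],X[0],0]);o=np.array([.5662,-.0976,0])
k=np.stack([(q-o)@X,(q-o)@Y,q[:,2]],1)*1000
y=k[:,1]; print(len(q)); 
for i,n in ((0,'x'),(2,'z')):
    a=np.polyfit(y,k[:,i],1); r=k[:,i]-np.polyval(a,y); g=abs(r)<4; a=np.polyfit(y[g],k[g,i],1); print(n,a,'at nose 30:',np.polyval(a,40),'flange110',np.polyval(a,110))
# flange y
m=(u>288)&(u<296)&(v>200)&(v<222)&(S<60)&(V>120)&(z>.07)&(z<.16); q=P[m]; print('flange y', np.percentile((q-o)@Y*1000,[5,50,95]))
print('tcp holder', ((robot.get_obs()['position']-o)@np.stack([X,Y,[0,0,1]],1)*1000).round(1))
print('nose y',y.min())
E
```

```text
135
x [ 0.0245933  -2.46943688] at nose 30: -1.4857050079473475 flange110 0.235825769446123
z [-3.39676208e-03  1.22895884e+02] at nose 30: 122.76001343831685 flange110 122.52224009250321
flange y [107.12033178 112.91675044 115.78653134]
tcp holder [ -1.2 172.  118. ]
nose y 36.00896739432544
```

```bash
python3 -m pendant '[{"jaw":0,"linear":[0,0.2,1.5],"twist":-0.5},{"jaw":0,"linear":[0,0,2.2],"twist":0},{"jaw":0,"linear":[0,0,1.5],"twist":0},{"jaw":0,"linear":[0,0,0.72],"twist":0},{"jaw":0,"linear":[0,0,0],"twist":0},{"jaw":0,"linear":[0,0,0],"twist":0}]'
python3 -m pendant '[{"jaw":0,"linear":[-0.8,0,0],"twist":0},{"jaw":0,"linear":[-0.8,0,0],"twist":0},{"jaw":0,"linear":[-0.8,0,0],"twist":0},{"jaw":0,"linear":[-0.8,0,0],"twist":0},{"jaw":0,"linear":[-0.8,0,0],"twist":0},{"jaw":0,"linear":[-0.6,0,0],"twist":0},{"jaw":0,"linear":[0,0,0],"twist":0},{"jaw":0,"linear":[0,0,0],"twist":0}]'
python3 - <<'E'
from h import *
h=np.radians(18.8);X=np.array([np.cos(h),np.sin(h),0]);Y=np.array([-X[1],X[0],0]);o=np.array([.5662,-.0976,0])
go(*(o+Y*.062)[:2],.0585,108.8); ob=robot.get_obs(); B=np.stack([X,Y,[0,0,1]],1)
print('holder tcp',((ob['position']-o)@B*1000).round(1),'F',(ob['ft_force']@B).round(1),'M',(ob['moment']@B).round(2))
E
```

```text
time: 7.3
position: [0.512, 0.0655, 0.0592]
tool_rot: [0.58, 0.815, -0.0, -0.0]
ft_force: [0.2, 0.8, -0.4]
grip_width: 0.0176
grip_force: 49.9
time: 7.97
position: [0.5273, 0.0215, 0.0594]
tool_rot: [0.58, 0.815, 0.0, -0.0]
ft_force: [-0.3, 0.3, -1.1]
grip_width: 0.0175
grip_force: 49.9
pos [527.3  21.5  59.4] yaw 109.12 tilt 0.01
lin cm [-6.33 -0.19  0.09] twist 0.32 q6 -0.51 F [-0.3  0.3 -1.1]
holder tcp [  1.5 125.3  59.4] F [-0.2  0.4 -1.1] M [ 0.01 -0.11  0.01]
```

```bash
python3 -m pendant '[{"jaw":0,"linear":[-0.7,-0.08,0],"twist":0.1},{"jaw":0,"linear":[-0.7,0,0],"twist":0},{"jaw":0,"linear":[-0.7,0,0],"twist":0},{"jaw":0,"linear":[0,0,0],"twist":0},{"jaw":0,"linear":[0,0,0],"twist":0}]'
python3 - <<'E'
from h import *
h=np.radians(18.8);X=np.array([np.cos(h),np.sin(h),0]);Y=np.array([-X[1],X[0],0]);o=np.array([.5662,-.0976,0])
ob=robot.get_obs(); B=np.stack([X,Y,[0,0,1]],1)
print('holder tcp',((ob['position']-o)@B*1000).round(1),'F',(ob['ft_force']@B).round(1),'M',(ob['moment']@B).round(2))
c=grab("wrist"); cv2.imwrite('pics/w4.png',c["color"])
E
```

```text
time: 8.38
position: [0.5336, 0.0014, 0.0593]
tool_rot: [0.58, 0.814, 0.0, 0.0]
ft_force: [-1.1, 0.7, -1.2]
grip_width: 0.0174
grip_force: 49.9
holder tcp [  1.  104.2  59.3] F [-0.8  1.  -1.2] M [ 0.03 -0.1   0.01]
```

View pics/w4.png

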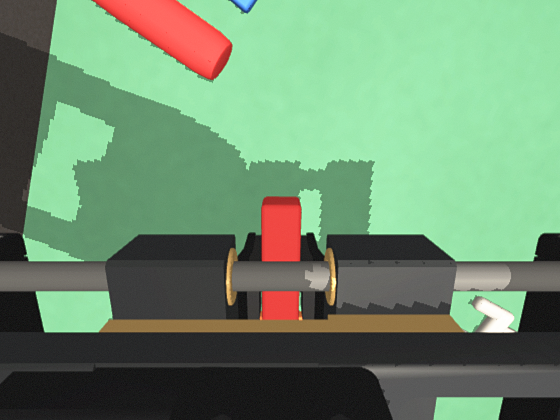

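The wrist view (looking away from the holder) shows the handle held firmly at (281,260). Forces are about 1 N, so I'll go on.

```bash
python3 -m pendant '[{"jaw":0,"linear":[-0.7,0,0],"twist":0},{"jaw":0,"linear":[-0.7,0,0],"twist":0},{"jaw":0,"linear":[-0.7,0,0],"twist":0},{"jaw":0,"linear":[-0.7,0,0],"twist":0},{"jaw":0,"linear":[-0.7,0,0],"twist":0},{"jaw":0,"linear":[0,0,0],"twist":0},{"jaw":0,"linear":[0,0,0],"twist":0}]'
cat > s.py <<'E'
from h import *
h=np.radians(18.8);X=np.array([np.cos(h),np.sin(h),0]);Y=np.array([-X[1],X[0],0]);o=np.array([.5662,-.0976,0])
ob=robot.get_obs(); B=np.stack([X,Y,[0,0,1]],1)
print('holder tcp',((ob['position']-o)@B*1000).round(1),'F',(ob['ft_force']@B).round(1),'M',(ob['moment']@B).round(2))
E
python3 s.py
```

```text
time: 9.02
position: [0.545, -0.0318, 0.0594]
tool_rot: [0.581, 0.814, 0.0, 0.0]
ft_force: [0.6, 0.9, -1.7]
grip_width: 0.0172
grip_force: 49.9
holder tcp [ 1.1 69.1 59.4] F [ 0.8  0.6 -1.7] M [ 0.1  -0.06  0.03]
```

Flange is about 7 mm off; creep until contact.

```bash
python3 -m pendant '[{"jaw":0,"linear":[-0.3,0,0],"twist":0},{"jaw":0,"linear":[-0.2,0,0],"twist":0},{"jaw":0,"linear":[-0.1,0,0],"twist":0},{"jaw":0,"linear":[-0.1,0,0],"twist":0},{"jaw":0,"linear":[0,0,0],"twist":0},{"jaw":0,"linear":[0,0,0],"twist":0}]'; python3 s.py
```

```text
time: 9.52
position: [0.547, -0.0377, 0.0594]
tool_rot: [0.58, 0.815, 0.0, -0.0]
ft_force: [0.0, -0.2, -1.5]
grip_width: 0.0176
grip_force: 49.9
holder tcp [ 1.1 62.9 59.4] F [-0.  -0.2 -1.5] M [ 0.05 -0.11 -0.02]
```

```bash
python3 -m pendant '[{"jaw":0,"linear":[-0.1,0,0],"twist":0},{"jaw":0,"linear":[-0.1,0,0],"twist":0},{"jaw":0,"linear":[0,0,0],"twist":0},{"jaw":0,"linear":[0,0,0],"twist":0}]'; python3 s.py;  python3 -m pendant '[{"jaw":0,"linear":[-0.1,0,0],"twist":0},{"jaw":0,"linear":[-0.1,0,0],"twist":0},{"jaw":0,"linear":[0,0,0],"twist":0},{"jaw":0,"linear":[0,0,0],"twist":0}]'; python3 s.py
python3 - <<'E'
from h import *
c=grab("scene"); cv2.imwrite('pics/s5.png',cv2.resize(c["color"][150:270,180:320],None,fx=5,fy=5,interpolation=cv2.INTER_CUBIC))
E
```

```text
time: 9.85
position: [0.5469, -0.0382, 0.0592]
tool_rot: [0.58, 0.815, 0.0, -0.001]
ft_force: [-0.2, 5.6, -0.8]
grip_width: 0.0176
grip_force: 49.9
holder tcp [ 0.8 62.4 59.2] F [ 1.6  5.3 -0.8] M [ 0.76 -0.39  0.1 ]
time: 10.18
position: [0.5468, -0.0383, 0.0591]
tool_rot: [0.58, 0.814, 0.001, -0.003]
ft_force: [-0.2, 10.1, 0.6]
grip_width: 0.0175
grip_force: 50.0
holder tcp [ 0.7 62.4 59.1] F [3.1 9.6 0.6] M [ 1.64 -0.71  0.11]
```

View pics/s5.png

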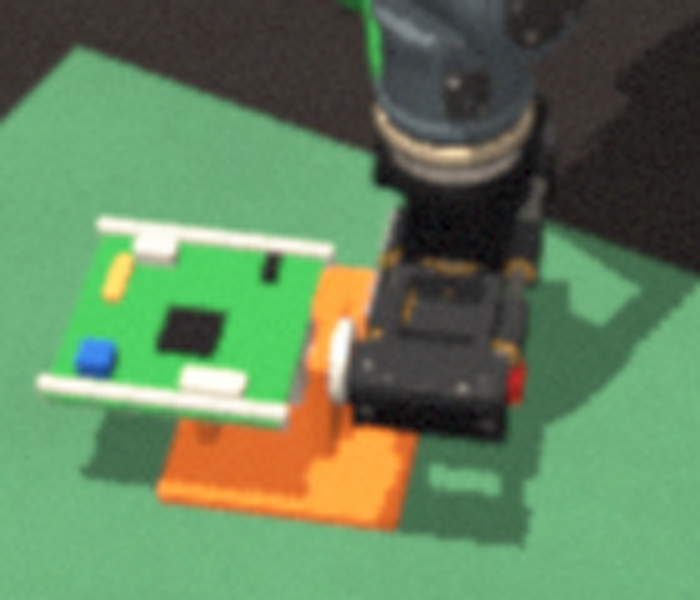

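The flange (338,360) sits on the ear, and contact at TCP y = 62.4 mm matches a fully home pin. I'll relax the push, release and rise.

```bash
python3 -m pendant '[{"jaw":0,"linear":[0.3,0,0],"twist":0},{"jaw":0,"linear":[0,0,0],"twist":0},{"jaw":0.6,"linear":[0,0,0],"twist":0},{"jaw":0.6,"linear":[0,0,0],"twist":0},{"jaw":0.6,"linear":[0,0,0],"twist":0},{"jaw":0.6,"linear":[0,0,0],"twist":0},{"jaw":0.6,"linear":[0,0,0],"twist":0},{"jaw":0.6,"linear":[0,0,-2],"twist":0},{"jaw":0.6,"linear":[0,0,-3],"twist":0},{"jaw":0.6,"linear":[0,0,-3],"twist":0},{"jaw":0,"linear":[0,0,-3],"twist":0},{"jaw":0,"linear":[0,0,0],"twist":0}]'; python3 s.py
python3 - <<'E'
from h import *
h=np.radians(18.8);X=np.array([np.cos(h),np.sin(h),0]);Y=np.array([-X[1],X[0],0]);o=np.array([.5662,-.0976,0])
go(*(o+X*-.097+Y*.019)[:2],.084,108.8)
c=grab("top"); P=pts(c); z=P[...,2]; hsv=cv2.cvtColor(c["color"],cv2.COLOR_BGR2HSV); H,S,V=cv2.split(hsv)
cv2.imwrite('pics/t6.png',np.vstack([cv2.resize(c["color"][160:235,250:350],None,fx=4,fy=4,interpolation=cv2.INTER_CUBIC),cv2.resize(grab("scene")["color"][180:255,210:310],None,fx=4,fy=4,interpolation=cv2.INTER_CUBIC)]))
E
```

```text
time: 11.23
position: [0.5511, -0.0398, 0.1749]
tool_rot: [0.58, 0.815, 0.002, 0.006]
ft_force: [0.3, -0.1, -0.1]
grip_width: 0.0448
grip_force: 0.0
holder tcp [  4.3  59.6 174.9] F [ 0.3 -0.2 -0.1] M [-0.06 -0.1  -0.02]
pos [551.1 -39.8 174.9] yaw 109.09 tilt 0.67
lin cm [ -3.95 -10.24   9.02] twist 0.29 q6 -0.61 F [ 0.3 -0.1 -0.1]
```

View pics/t6.png

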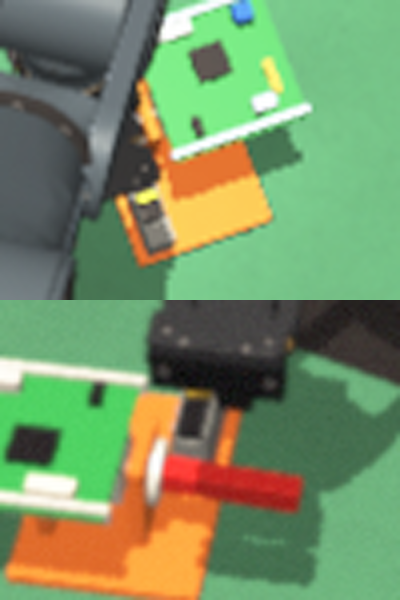

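The pin is in place with its flange at (153,470) on the ear, and the lock is still open (ridge visible at (148,197)). Moving behind the ridge with the jaws shut.

```bash
python3 -m pendant '[{"jaw":0,"linear":[-0.8,-2.05,0],"twist":0.3},{"jaw":0,"linear":[-0.8,-2.05,0],"twist":0},{"jaw":0,"linear":[-0.8,-2.05,0],"twist":0},{"jaw":0,"linear":[-0.8,-2.05,0],"twist":0},{"jaw":0,"linear":[-0.75,-2.05,0],"twist":0},{"jaw":0,"linear":[0,0,2],"twist":0},{"jaw":0,"linear":[0,0,2],"twist":0},{"jaw":0,"linear":[0,0,2],"twist":0},{"jaw":0,"linear":[0,0,0],"twist":0},{"jaw":0,"linear":[0,0,0],"twist":0},{"jaw":0,"linear":[0,0,0],"twist":0},{"jaw":0,"linear":[0,0,0],"twist":0}]'; python3 s.py
python3 - <<'E'
from h import *
h=np.radians(18.8);X=np.array([np.cos(h),np.sin(h),0]);Y=np.array([-X[1],X[0],0]);o=np.array([.5662,-.0976,0])
go(*(o+X*-.097+Y*.019)[:2],.0845,108.8)
E
```

```text
time: 12.33
position: [0.4636, -0.1093, 0.1099]
tool_rot: [0.582, 0.813, 0.0, 0.001]
ft_force: [0.1, 1.0, -0.1]
grip_width: 0.0005
grip_force: 0.0
holder tcp [-100.9   22.   109.9] F [ 0.4  0.9 -0.1] M [ 0.01 -0.09  0.03]
pos [ 463.6 -109.3  109.9] yaw 108.8 tilt 0.06
lin cm [-0.3   0.39  2.54] twist 0.0 q6 -0.79 F [ 0.1  1.  -0.1]
```

```bash
python3 -m pendant '[{"jaw":0,"linear":[-0.3,0.2,1.0],"twist":0},{"jaw":0,"linear":[0,0,1.0],"twist":0},{"jaw":0,"linear":[0,0,0.5],"twist":0},{"jaw":0,"linear":[0,0,0],"twist":0},{"jaw":0,"linear":[0,0,0],"twist":0}]'; python3 s.py
python3 -m pendant '[{"jaw":0,"linear":[0,0.4,0],"twist":0},{"jaw":0,"linear":[0,0.4,0],"twist":0},{"jaw":0,"linear":[0,0,0],"twist":0},{"jaw":0,"linear":[0,0,0],"twist":0}]'; python3 s.py
```

```text
time: 12.75
position: [0.4659, -0.1113, 0.0842]
tool_rot: [0.582, 0.813, -0.0, -0.0]
ft_force: [-0.6, -0.5, 0.5]
grip_width: 0.0006
grip_force: 0.0
holder tcp [-99.3  19.3  84.2] F [-0.7 -0.3  0.5] M [-0.01 -0.12  0.02]
time: 13.08
position: [0.4742, -0.1088, 0.0847]
tool_rot: [0.582, 0.813, 0.0, 0.001]
ft_force: [-0.1, 0.2, -0.2]
grip_width: 0.0003
grip_force: 0.0
holder tcp [-90.7  19.   84.7] F [-0.1  0.2 -0.2] M [-0.01 -0.12 -0.01]
```

```bash
for i in 1 2; do :; done; python3 -m pendant '[{"jaw":0,"linear":[0,0.3,0],"twist":0},{"jaw":0,"linear":[0,0.2,0],"twist":0},{"jaw":0,"linear":[0,0,0],"twist":0},{"jaw":0,"linear":[0,0,0],"twist":0}]'; python3 s.py
python3 -m pendant '[{"jaw":0,"linear":[0,0.3,0],"twist":0},{"jaw":0,"linear":[0,0.2,0],"twist":0},{"jaw":0,"linear":[0,0,0],"twist":0},{"jaw":0,"linear":[0,0,0],"twist":0}]'; python3 s.py
```

```text
time: 13.42
position: [0.4784, -0.1072, 0.0844]
tool_rot: [0.582, 0.813, 0.0, 0.0]
ft_force: [-0.5, 0.1, -0.6]
grip_width: 0.0001
grip_force: 0.0
holder tcp [-86.2  19.2  84.4] F [-0.4  0.2 -0.6] M [-0.   -0.09  0.03]
time: 13.75
position: [0.4832, -0.1056, 0.0843]
tool_rot: [0.582, 0.813, 0.0, 0.0]
ft_force: [-0.5, -0.0, -0.2]
grip_width: 0.0005
grip_force: 0.0
holder tcp [-81.2  19.2  84.3] F [-0.4  0.1 -0.2] M [ 0.04 -0.08  0.  ]
```

```bash
python3 -m pendant '[{"jaw":0,"linear":[0,0.2,0],"twist":0},{"jaw":0,"linear":[0,0.2,0],"twist":0},{"jaw":0,"linear":[0,0,0],"twist":0},{"jaw":0,"linear":[0,0,0],"twist":0}]'; python3 s.py
python3 -m pendant '[{"jaw":0,"linear":[0,0.2,0],"twist":0},{"jaw":0,"linear":[0,0.2,0],"twist":0},{"jaw":0,"linear":[0,0,0],"twist":0},{"jaw":0,"linear":[0,0,0],"twist":0}]'; python3 s.py
```

```text
time: 14.08
position: [0.4862, -0.1042, 0.0842]
tool_rot: [0.582, 0.813, -0.0, -0.001]
ft_force: [-2.7, -1.2, 0.7]
grip_width: 0.0006
grip_force: 1.5
holder tcp [-77.8  19.5  84.2] F [-2.9 -0.3  0.7] M [-0.12  0.47 -0.04]
time: 14.42
position: [0.4914, -0.1029, 0.0844]
tool_rot: [0.582, 0.813, 0.0, 0.001]
ft_force: [-0.6, 0.4, 0.1]
grip_width: 0.0005
grip_force: 0.1
holder tcp [-72.5  19.1  84.4] F [-0.4  0.6  0.1] M [ 0.02 -0.06 -0.04]
```

```bash
python3 -m pendant '[{"jaw":0,"linear":[0,0.3,0],"twist":0},{"jaw":0,"linear":[0,0.3,0],"twist":0},{"jaw":0,"linear":[0,0.2,0],"twist":0},{"jaw":0,"linear":[0,0,0],"twist":0}]'; python3 s.py
python3 -m pendant '[{"jaw":0,"linear":[0,0.2,0],"twist":0},{"jaw":0,"linear":[0,0.2,0],"twist":0},{"jaw":0,"linear":[0,0.1,0],"twist":0},{"jaw":0,"linear":[0,0,0],"twist":0},{"jaw":0,"linear":[0,0,0],"twist":0}]'; python3 s.py
```

```text
time: 14.75
position: [0.4993, -0.1005, 0.0845]
tool_rot: [0.582, 0.813, 0.0, 0.001]
ft_force: [0.0, 0.3, 0.6]
grip_width: 0.0004
grip_force: 0.0
holder tcp [-64.2  18.8  84.5] F [0.1 0.3 0.6] M [-0.02 -0.08  0.03]
time: 15.17
position: [0.5011, -0.0993, 0.0843]
tool_rot: [0.582, 0.813, -0.001, -0.002]
ft_force: [-4.8, -4.1, 3.7]
grip_width: 0.0003
grip_force: 2.9
holder tcp [-62.2  19.4  84.3] F [-5.8 -2.3  3.7] M [-0.49  0.89 -0.  ]
```

```bash
python3 -m pendant '[{"jaw":0,"linear":[0,0.2,0],"twist":0},{"jaw":0,"linear":[0,0.2,0],"twist":0},{"jaw":0,"linear":[0,0,0],"twist":0},{"jaw":0,"linear":[0,0,0],"twist":0}]'; python3 s.py
python3 -m pendant '[{"jaw":0,"linear":[0,-0.6,0],"twist":0},{"jaw":0,"linear":[0,-0.8,0],"twist":0},{"jaw":0,"linear":[0,0,-2],"twist":0},{"jaw":0,"linear":[0,0,-3],"twist":0},{"jaw":0,"linear":[0,-3,-3],"twist":0},{"jaw":0,"linear":[0,-4,0],"twist":0},{"jaw":0,"linear":[0,-4,0],"twist":0},{"jaw":0,"linear":[2,-3,0],"twist":0},{"jaw":0,"linear":[0,0,0],"twist":0},{"jaw":0,"linear":[0,0,0],"twist":0},{"jaw":0,"linear":[0,0,0],"twist":0}]'; python3 s.py
python3 - <<'E'
from h import *
h=np.radians(18.8);X=np.array([np.cos(h),np.sin(h),0]);Y=np.array([-X[1],X[0],0]);o=np.array([.5662,-.0976,0])
B=np.stack([X,Y,[0,0,1]],1)
for n in ("scene","top"):
    c=grab(n); P=pts(c); hsv=cv2.cvtColor(c["color"],cv2.COLOR_BGR2HSV); H,S,V=cv2.split(hsv); k=(P-o)@B*1000
    m=(H>20)&(H<35)&(S>110)&(V>120)&(k[...,0]>-90)&(k[...,0]<-30)&(k[...,1]>2)&(k[...,1]<40); print(n,m.sum(),np.median(k[m],0) if m.sum() else '')
    if n=="scene": cv2.imwrite('pics/s7.png',cv2.resize(c["color"][180:255,200:310],None,fx=6,fy=6,interpolation=cv2.INTER_CUBIC))
E
```

```text
time: 15.5
position: [0.5014, -0.099, 0.0842]
tool_rot: [0.581, 0.814, -0.004, -0.004]
ft_force: [-12.3, -10.9, 7.3]
grip_width: 0.0005
grip_force: 7.8
holder tcp [-61.8  19.6  84.2] F [-15.2  -6.3   7.3] M [-1.26  2.62 -0.04]
time: 16.42
position: [0.356, -0.1287, 0.1642]
tool_rot: [0.582, 0.813, 0.0, 0.001]
ft_force: [0.5, -0.8, -0.3]
grip_width: 0.0005
grip_force: 0.0
holder tcp [-209.    38.3  164.2] F [ 0.3 -0.9 -0.3] M [-0.09 -0.17 -0.06]
scene 35 [-49.34946146  18.66866148  69.73099376]
top 23 [-51.0958677   25.05380685  67.31972604]
```

View pics/s7.png

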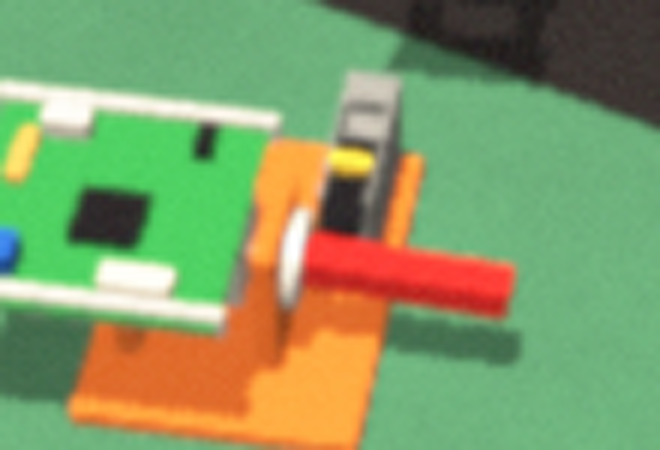

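The ridge at (350,162) now measures x ≈ -50 mm, so the lock is shut. The flange at (292,258) is on the ear and the arm is clear.

```bash
python3 -c "
from rig import robot
print(robot.hand_in())"
```

```text
the job is handed in; nothing more can be done
None
```

The job is handed in at about 16.5 s on the robot's clock: the pin is home with its flange on the outer ear, the lock measures shut (ridge at x ≈ -50 mm), and the arm is clear; the hand-in gave no verdict.

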